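# Clamp a tube rack on the laboratory shaker

### The job

Stand the tall tube rack with the carrying handle on the shaker's tray, with a long side against the end fence. Then hold the clamp's release bar up, slide the clamp along the tray to the rack, and let the bar go so that it drops into the nearest notch and the rack stands snugly held between clamp and fence. Leave the other things on the bench where they are.

Things in the scene. Friction and masses are not known exactly. Their poses are not given: they have to be found in the camera images.
- rack_center (a point): Centre of the tube rack to load: white plastic, 150 mm long (x), 64 wide (y), 126 high, about 0.4 kg, loose on the bench left of the shaker (it and the low microtube rack may have changed places), the same either way round. Holds two rows of six small capped tubes, which stay in it and end 80 mm above its underside. This point is 63 mm above the underside; z up.
- rack_handle (a point): Middle of the rack's carrying handle, where to grip it, 56 mm above rack_center: a level white bar, 14 x 14 mm in section, 150 mm long along the rack's x, over the middle of the rack, carried by a post at each end; nothing is within 30 mm below it. Axes as rack_center.
- seat (a point): Point fixed to the shaker: on its flat tray, 118 mm above the bench, at the foot of the end fence (48 mm high), mid-way along it. y: the clamp's sliding direction, positive out through the fence (free tray at negative y); x along the fence; z up. Between the notched side rails the tray is clear for x from -105 to 105 mm. Rack against the fence: rack_center at x 0, y -32, z 63 mm.
- shaker: The laboratory shaker, which does not move on the bench: grey-white housing with an aluminium tray 340 mm long (y), 250 mm wide (x), a notched rail along each long edge, a fence at its +y end and the clamp across it. Origin: middle of its underside, on the bench. Axes as seat.
- carriage (a joint): Clamp's place along the tray, m, about 0 to 0.219, growing towards the fence (seat's +y). Notches every 12 mm: 0, 0.012, 0.024 ... It starts in one of the first eight. At 0.180 it holds the rack against the fence, its face 65 mm from the fence (1 mm slack). Bar up, it slides with about 2 N and can push the rack along the tray to the fence; bar down, it is locked.
- release (a joint): How far the release bar is up, m: 0 = down in a notch, 0.014 = upper stop; clear of the teeth from 0.008. A spring presses it down with 6 N when down, 8 N at the upper stop (weight included). Let go between two notches, it slides off the sloping tooth tops into the nearest one and draws the clamp along by up to 6 mm.
- grip_bar (a point): Middle of the release bar's grip: a level round black bar, 12 mm thick, 110 mm long, along the fence (x), on a steel stem at each end like a bail handle; it moves straight up and down in the clamp. 228 mm above the bench when down. Nothing within 45 mm below its middle. With the clamp at the rack, 82 mm from the rack's middle line; the rack's handle is then 9 mm higher. Axes as seat.
- clamp_face (a point): Middle of the clamp's upright rubber face, at tray height. The clamp is an aluminium crosspiece, 196 mm wide and 68 mm deep, filling the tray between the rails; its face, 60 mm high, looks at the fence (seat's +y) and lies 50 mm ahead of the release bar. Axes as seat.
- microrack: Bystander: low white microtube rack without a handle, 150 x 60 x 49 mm; origin at the centre of its underside.
- jar: Bystander: small brown jar, 58 mm across, 82 mm high; origin at the centre of its underside.
- washbottle: Bystander: white bottle, 68 mm across, 170 mm high; origin at the centre of its underside.
- tipbox: Bystander: grey box with a clear lid, 120 x 80 x 70 mm; origin at the centre of its underside.
- timer: Bystander: flat square bench timer, 62 x 62 x 18 mm; origin at the centre of its underside.
- marker: Bystander: black marker pen, 110 mm long, lying on the bench; origin at its middle, at the underside.
There are look-alikes about, which are no part of the job. What is shaped like the part that bears rack_center but yellow is not meant.

How it is judged:
By the outcome, as a careful person would: the job done as asked, in the order asked, and still so for the second after the job is handed in, with the robot touching nothing.
It also fails if it takes over 58 s, if anything falls off the work surface, if the arm or the gripper's body presses on something with over 40 N, if the wrist force passes 120 N, or if a joint passes its speed limit or range.

### The arm

A 6-joint arm with a two-finger parallel gripper is mounted at the origin on the work surface. World frame = base frame: x ahead of the robot, y to its left, z up, the work surface at z = 0. Lengths are in m, angles in rad, forces in N, time in s.
With the tool pointing down it reaches from about 0.3 to 0.775 m from the base axis. Payload 14.6 kg.
Tool frame: the origin (TCP) lies at the very end of the fingers, on their centre line; the grasp point (between the pads) lies ctrl.tcp_to_grasp behind it (ctrl.tcp_to_grasp is the distance from the TCP to the grasp point, in m); x points along the fingers, y is the direction in which the jaws open and shut, and the axes are right-handed (so a half turn about x gives the same grasp; the last joint's range is limited). The gripper opens to 94 mm and grips with 3 to 60 N. Pads are 16 mm wide; open, the fingers measure 119 mm over their backs; the gripper's body (75 mm by 177 mm) begins 78 mm behind the grasp point.
Start: joints at [1.265, 0.3, 1.521, -0, 1.321, -0.067], TCP at [0.13, 0.534, 0.205] pointing down, gripper open.
Joint ranges: [-3.03, 3.03], [-0.79, 2.21], [0.23, 2.52], [-1.04, 4.18], [0, 3.07], [-2.55, 2.55]. Speed limits (rad/s): [2.22, 2.22, 2.57, 3.14, 3.14, 3.14].

### API

Orientations are given as [roll, pitch, yaw] about the fixed x, y, z axes, in that order (R = Rz(yaw) Ry(pitch) Rx(roll)).
In Python, from station import ctrl gives the robot as it stands.
- The arm moves only by the tool play_rows, never from a script. Its argument "increments" is a list that holds one entry, the list of rows, each a list of 5 numbers: the closure in counts, from 0 (fully open) to 255 (shut), then the shift along the tool's x, y, z in cm, then the turn about the tool's x in degrees. A call has 1 to 12 rows; each row shifts and turns the commanded pose from where the row before left it, along the tool's axes as they then stand; what a row does not reach is not made up. A row lasts 1/12 s, in which the tool goes at most 41.7 mm and 7.16 degrees, less where a joint would pass 70% of its speed; a pose out of reach is approached as far as the arm can. A call is refused whole if a number of a shift passes 4.17 or a number of a turn 7.16, either way. A call with a gripper value outside its range is refused whole. The fingers move at their own pace and stop on an object; "newtons" is the grip in N (left out, the last holds). Time passes only in rows, so rows that do not move let the fingers close. It gives the time, the measured TCP pose, the force and the opening at its end, in the units of the state.
- ctrl.get_obs(): the state, without advancing time (a new reading comes with each control period).
- ctrl.camera(name): name is "side" or "top" or "wrist"; returns the picture (400x640x3 uint8, red, green, blue); there is no depth.
- ctrl.calibration(name): a dict with "fx", "fy", "cx", "cy" (pixels), "rvec" (rotation vector, rad) and "tvec" (3), from world to camera coordinates, as OpenCV has them; the wrist camera has in their place "T_tool_cam" (4x4, takes a point from camera to tool coordinates, whose origin is the TCP and whose axes are the tool frame's). Camera axes: x right, y down, z forward; pixel columns grow to the right and rows downward; lengths in m; the calibration is good to about 2 mm. A picture is of the moment at which its call begins: read the wrist's pose just before it. calibration takes no time and is no camera call.
- ctrl.hand_in(): hands the job in, once; it reports no verdict.
The state is a dict: "time_s": time; "qpos": joint angles; "joint_vel": joint speeds; "tau": joint torques, N m; "ee_pos": TCP position; "eef_rot": TCP orientation; "force": force on the tool from outside, world axes, zero at the start; "moment": the same for the moment, N m; "grip_width": finger opening in m.
Only numpy, scipy, OpenCV 4.12 (cv2) and the standard library are available. Lean on these libraries where they do the work, as an engineer would, in place of code of your own. Each camera call takes 0.05 s, during which the arm holds its last target.

## Working session

There is one attempt and no reset: what is moved stays moved. The work goes in short steps, Python scripts to look and compute and a tool call to move; the robot and the scene stay as the last step left them, time stands still between calls to the robot, and variables do not carry over. Pictures are saved under pics/ and viewed, and the job is handed in when it is done.

Besides the shell and the picture viewer there is one more tool, called after ">>>" as name(argument=value, ...), one argument or row to a line, values as JSON. play_rows: Moves the arm, as the interface text tells. Its arguments: {"type":"object","properties":{"increments":{"type":"array"},"newtons":{"type":"number"}},"required":["increments"]}

```bash
mkdir -p pics; ls; python3 - <<'E'
from station import ctrl
import cv2
print(ctrl.get_obs(), ctrl.tcp_to_grasp)
for n in ["side","top","wrist"]:
    cv2.imwrite(f"pics/{n}0.png",ctrl.camera(n)[:,:,::-1]); print(n,ctrl.calibration(n))
E
```

```text
pics
{'time_s': 0.0, 'qpos': array([ 1.26538178e+00,  3.00476456e-01,  1.52160003e+00,  1.08930856e-05,
        1.32066852e+00, -6.65880648e-02]), 'joint_vel': array([-0.00071099,  0.00033386,  0.00192051, -0.00088532, -0.00042406,
       -0.00089127]), 'tau': array([-1.57891176e-03, -5.31804407e+01, -3.52748144e+01,  7.07406714e-02,
        2.44121114e-02, -7.84901999e-05]), 'ee_pos': array([0.13002399, 0.53413953, 0.20487537]), 'eef_rot': array([-1.64654017,  1.56964392, -1.88536935]), 'force': array([-0.45745757, -0.01754995,  0.19298547]), 'moment': array([ 0.00085205,  0.03467832, -0.02743498]), 'grip_width': 0.0939866956639999} 0.0188
side {'fx': 426.8540085031864, 'fy': 426.8540085031864, 'cx': 317.6453830666165, 'cy': 199.68447539084715, 'rvec': array([ 0.53887065, -2.79677525,  0.95458948]), 'tvec': array([0.44736209, 0.260812  , 1.08595806])}
top {'fx': 382.2662954225736, 'fy': 382.2662954225736, 'cx': 320.30040891158814, 'cy': 196.7908721616288, 'rvec': array([ 2.16772851, -2.19214816,  0.11596598]), 'tvec': array([-0.05781533,  0.51475809,  1.42336208])}
wrist {'fx': 292.85825027619387, 'fy': 292.85825027619387, 'cx': 322.7165944424542, 'cy': 204.1479111472732, 'T_tool_cam': array([[ 9.25984973e-04, -2.39469244e-01,  9.70903509e-01,
        -1.79156791e-01],
       [ 9.99999555e-01,  4.51009745e-05, -9.42610936e-04,
        -4.30712725e-04],
       [ 1.81937634e-04,  9.70903949e-01,  2.39469179e-01,
        -6.97197113e-02],
       [ 0.00000000e+00,  0.00000000e+00,  0.00000000e+00,
         1.00000000e+00]])}
```

View pics/side0.png

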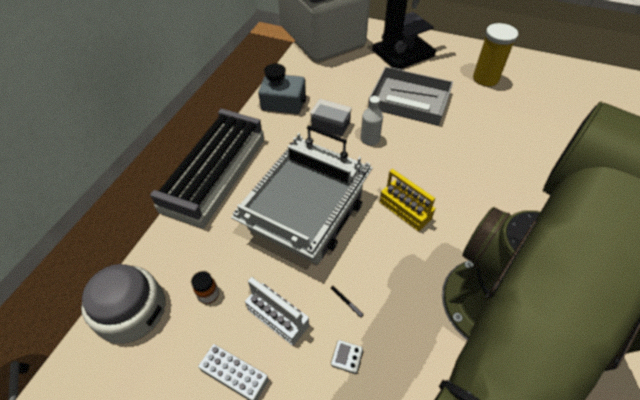

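View pics/top0.png

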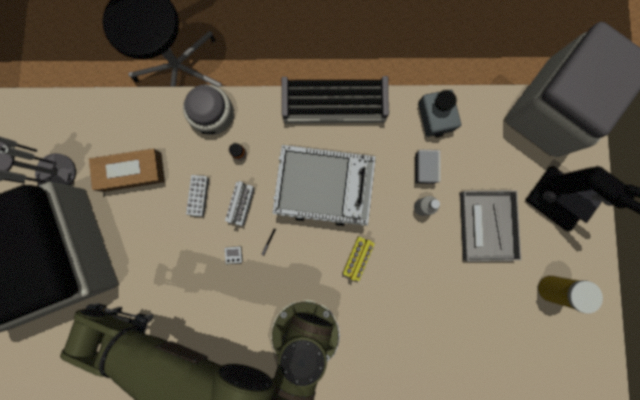

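View pics/wrist0.png

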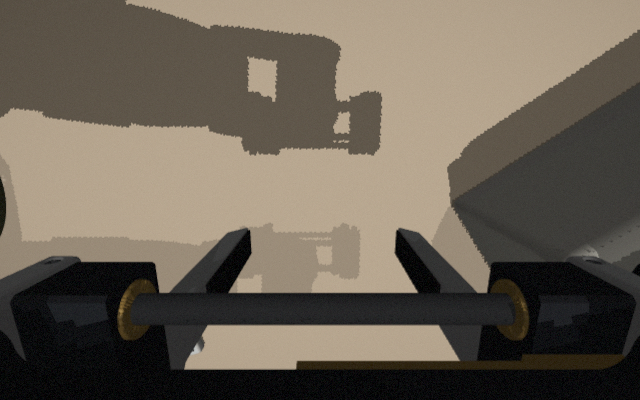

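The side view shows the white handled rack at about (277,310), the microrack at (233,371), the shaker at (305,195) with its clamp at the far end, and the yellow look-alike at (408,197). The top view shows the rack at (240,204) and the clamp bar at (361,190). I'll enlarge these to measure.

```bash
cat > h.py <<'E'
import numpy as np, cv2
from station import ctrl
from scipy.spatial.transform import Rotation as R
def K(c): return np.array([[c['fx'],0,c['cx']],[0,c['fy'],c['cy']],[0,0,1]])
def ray(n,uv,T=None):
    c=ctrl.calibration(n); d=np.linalg.inv(K(c))@np.array([uv[0],uv[1],1.])
    if n=='wrist':
        M=T@c['T_tool_cam']; return M[:3,3],M[:3,:3]@d
    r=cv2.Rodrigues(c['rvec'])[0]; return -r.T@c['tvec'], r.T@d
def atz(n,uv,z,T=None):
    o,d=ray(n,uv,T); return o+d*(z-o[2])/d[2]
def proj(n,P,T=None):
    c=ctrl.calibration(n); P=np.atleast_2d(np.array(P,float))
    if n=='wrist':
        M=np.linalg.inv(T@c['T_tool_cam']); rv=cv2.Rodrigues(M[:3,:3])[0]; tv=M[:3,3]
    else: rv,tv=c['rvec'],c['tvec']
    return cv2.projectPoints(P,rv,tv,K(c),None)[0][:,0]
def toolT():
    o=ctrl.get_obs(); M=np.eye(4); M[:3,:3]=R.from_euler('xyz',o['eef_rot']).as_matrix(); M[:3,3]=o['ee_pos']; return M
def crop(src,dst,x0,y0,x1,y1,s):
    im=cv2.imread(src)[y0:y1,x0:x1]; im=cv2.resize(im,None,fx=s,fy=s,interpolation=cv2.INTER_CUBIC)
    for x in range((x0+9)//10*10,x1,10):
        cv2.line(im,((x-x0)*s,0),((x-x0)*s,5 if x%50 else 14),(0,0,255),1)
    for y in range((y0+9)//10*10,y1,10):
        cv2.line(im,(0,(y-y0)*s),(5 if y%50 else 14,(y-y0)*s),(0,0,255),1)
    cv2.imwrite(dst,im)
E
python3 -c "
from h import *
crop('pics/top0.png','pics/top0c.png',215,130,390,260,4)
crop('pics/side0.png','pics/side0c.png',225,120,385,260,5)
crop('pics/side0.png','pics/side0d.png',190,260,350,400,5)
print(toolT().round(3))
"
```

```text
[[-0.     0.236  0.972  0.13 ]
 [-0.001  0.972 -0.236  0.534]
 [-1.    -0.001 -0.     0.205]
 [ 0.     0.     0.     1.   ]]
```

View pics/top0c.png

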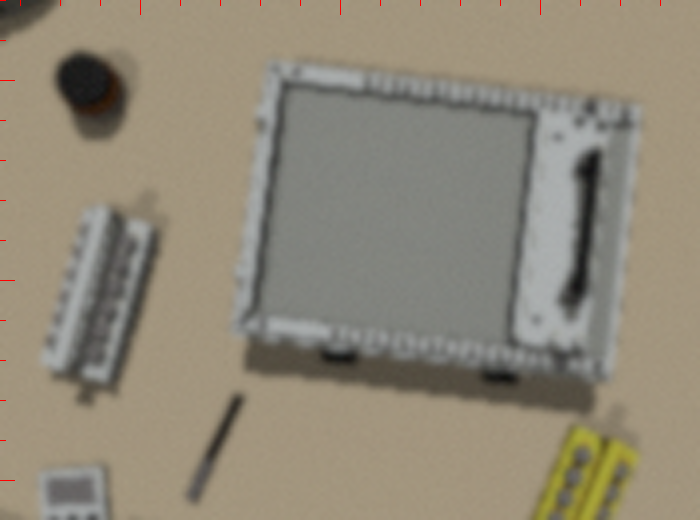

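View pics/side0c.png

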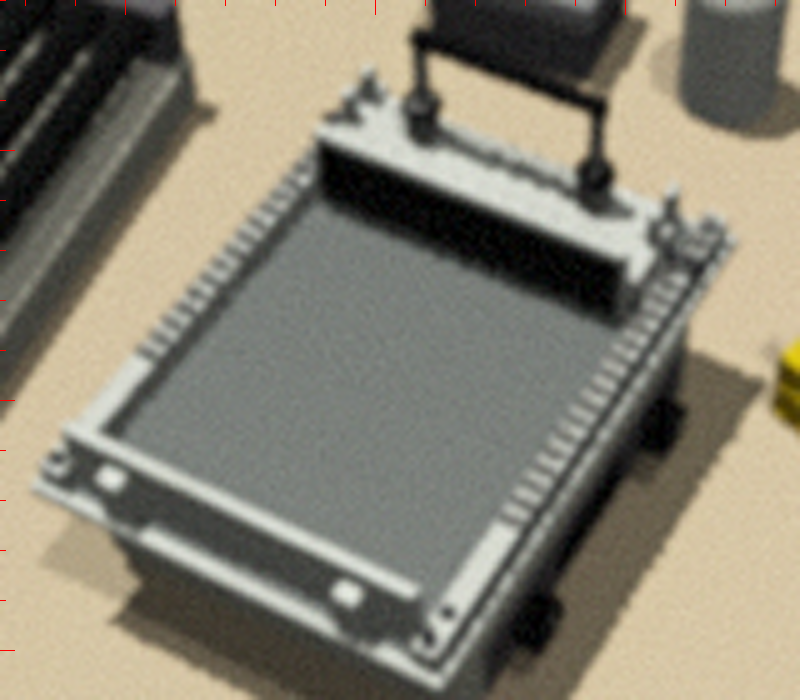

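View pics/side0d.png

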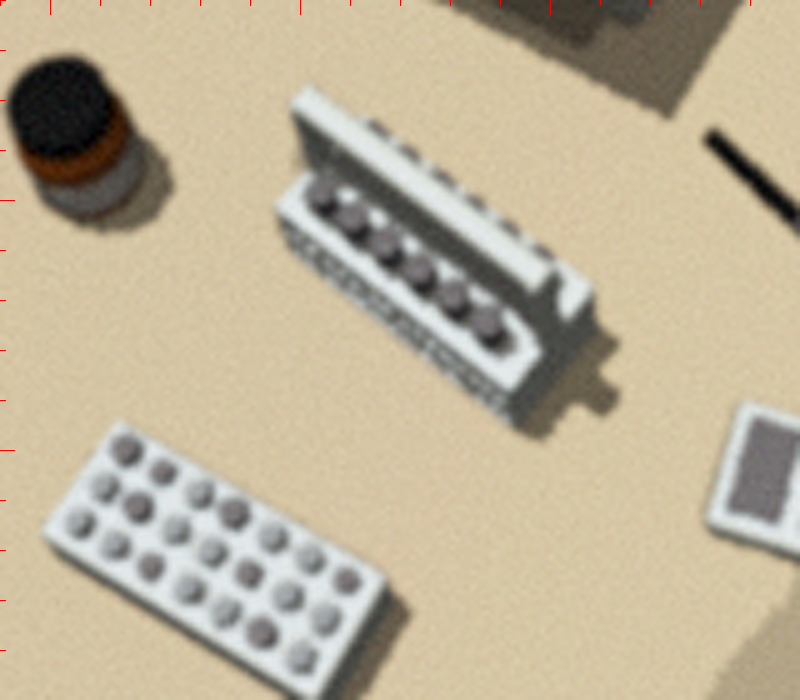

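```bash
python3 - <<'E'
from h import *
for n in ['side','top']: print(n,ray(n,(320,200))[0].round(3))
f=lambda n,x0,y0,s,p,z: atz(n,(x0+p[0]/s,y0+p[1]/s),z)
S=lambda p,z:f('side',190,260,5,p,z)
C=lambda p,z:f('side',225,120,5,p,z)
T=lambda p,z:f('top',215,130,4,p,z)
a,b=S((301,93),.126),S((580,303),.126); print('handle',a,b,(a+b)/2,np.linalg.norm(a-b),np.degrees(np.arctan2(*(a-b)[1::-1])))
# where bar ends appear in top
h=proj('top',[a,b]); print('top crop px',(h-[215,130])*4)
# tray: fence top corners, grip bar
a,b=C((420,38),.228),C((602,103),.228); print('bar side',a,b,(a+b)/2,np.linalg.norm(a-b))
a2,b2=T((594,155),.228),T((575,300),.228);print('bar top',a2,b2,(a2+b2)/2,np.linalg.norm(a2-b2))
E
```

```text
side [0.228 0.589 1.024]
top [ 0.38  -0.044  1.466]
handle [0.56098725 0.22154277 0.126     ] [0.4000335  0.26690405 0.126     ] [0.48051038 0.24422341 0.126     ] 0.16722367190627718 -15.739326505684067
top crop px [[ 98.42283005 206.83260726]
 [ 44.73982388 390.71320967]]
bar side [ 0.58623869 -0.20083881  0.228     ] [ 0.47708883 -0.18947036  0.228     ] [ 0.53166376 -0.19515459  0.228     ] 0.1097402976922018
bar top [ 0.58592729 -0.20353037  0.228     ] [ 0.46696243 -0.18541154  0.228     ] [ 0.52644486 -0.19447096  0.228     ] 0.12033673501238645
```

```bash
python3 - <<'E'
from h import *
f=lambda n,x0,y0,s,p,z: atz(n,(x0+p[0]/s,y0+p[1]/s),z)
S=lambda p,z:f('side',190,260,5,p,z)
C=lambda p,z:f('side',225,120,5,p,z)
T=lambda p,z:f('top',215,130,4,p,z)
np.set_printoptions(precision=4,suppress=True)
for z in (.118,.13,.14):
  q=[T(p,z)[:2] for p in [(272,62),(640,103),(605,380),(235,335)]]
  print(z,[np.linalg.norm(q[i]-q[i-1]) for i in range(4)],np.mean(q,0),[np.degrees(np.arctan2(*(q[i]-q[i-1])[::-1])) for i in range(4)])
print('fence foot top',T((283,90),.118),T((257,310),.118))
print('fence top side',C((75,425),.166),C((418,590),.166))
print('face top corners side',C((318,135),.178),C((632,262),.178))
print('face foot side',C((322,200),.118),C((618,325),.118))
print('face foot top',T((533,115),.178),T((512,345),.178))
print('rails front corner side',C((35,487),.118),C((440,690),.118),C((735,240),.118))
a,b=T((97,207),.126),T((48,368),.126);print('handle top',a,b,(a+b)/2,np.linalg.norm(a-b),np.degrees(np.arctan2(*(a-b)[1::-1])))
E
```

```text
0.118 [np.float64(0.24638890460463367), np.float64(0.3316513255571733), np.float64(0.2498999465717085), np.float64(0.32816134220437515)] [ 0.5483 -0.0779] [np.float64(-7.743279385555108), np.float64(-96.97638080800128), np.float64(171.46302451118171), np.float64(82.4229233074535)]
0.13 [np.float64(0.24419503531490225), np.float64(0.32869827189103445), np.float64(0.2476748146439175), np.float64(0.32523936366847267)] [ 0.5468 -0.0776] [np.float64(-7.7432793855551045), np.float64(-96.9763808080013), np.float64(171.46302451118174), np.float64(82.4229233074535)]
0.14 [np.float64(0.24236681090679255), np.float64(0.3262373938359189), np.float64(0.245820538037425), np.float64(0.3228043815552207)] [ 0.5455 -0.0773] [np.float64(-7.743279385555106), np.float64(-96.97638080800128), np.float64(171.46302451118174), np.float64(82.4229233074535)]
fence foot top [0.6657 0.0594 0.118 ] [0.4689 0.083  0.118 ]
fence top side [0.6663 0.0639 0.166 ] [0.4665 0.0912 0.166 ]
face top corners side [ 0.6312 -0.1575  0.178 ] [ 0.4377 -0.1322  0.178 ]
face foot side [ 0.6357 -0.1632  0.118 ] [ 0.4444 -0.1368  0.118 ]
face foot top [ 0.6293 -0.1585  0.178 ] [ 0.4331 -0.1372  0.178 ]
rails front corner side [0.6909 0.0781 0.118 ] [0.4476 0.1124 0.118 ] [ 0.4036 -0.2204  0.118 ]
handle top [0.5609 0.2228 0.126 ] [0.4197 0.2643 0.126 ] [0.4903 0.2435 0.126 ] 0.1470798440027738 -16.38770496109513
```

Both views agree. The shaker's yaw is about -7.5°, the seat is at (0.567, 0.071), and the clamp is at about 0.024. The handle is at (0.490, 0.2435), with its axis at about -16°. I'll hover over the rack and check with the wrist camera.

>>> play_rows(
  increments=[
    [[0,0,-1.6,3.4,0.25],[0,0,-1.6,3.4,0.25],[0,0,-1.6,3.4,0.25],[0,0,-1.6,3.4,0.25],[0,0,-1.6,3.4,0.25],[0,0,-1.6,3.4,0.25],[0,0,-1.6,3.4,0.25],[0,0,-1.6,3.4,0.25],[0,0,-1.6,3.4,0.25],[0,0,-1.6,3.4,0.25],[0,0,-1.6,3.4,0],[0,0,0,0,0]],
  ],
  newtons=40,
)

```text
time_s: 1.15
ee_pos: [0.4495, 0.2642, 0.2051]
eef_rot: [-1.039, 1.57, -1.326]
force: [0.2, -0.1, -0.1]
grip_width: 0.0944
```

```bash
python3 - <<'E'
from h import *
np.set_printoptions(precision=4,suppress=True)
T=toolT(); print(T); np.save('T1.npy',T)
cv2.imwrite('pics/w1.png',ctrl.camera('wrist')[:,:,::-1])
E
```

```text
[[ 0.0002  0.2829  0.9592  0.4495]
 [-0.0009  0.9592 -0.2829  0.2642]
 [-1.     -0.0008  0.0005  0.2051]
 [ 0.      0.      0.      1.    ]]
```

View pics/w1.png

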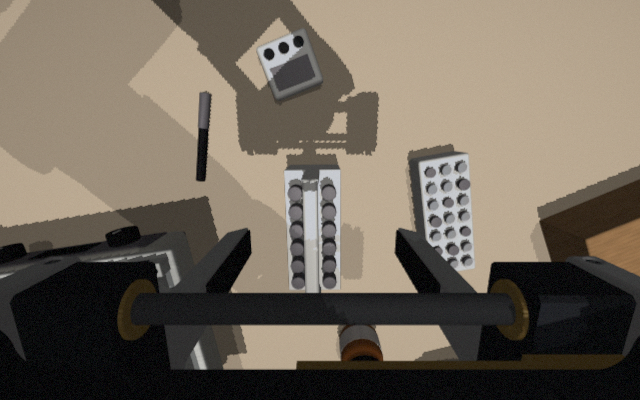

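```bash
python3 - <<'E'
from h import *
crop('pics/w1.png','pics/w1c.png',265,155,365,305,5)
E
```

```text
(no output)
```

View pics/w1c.png

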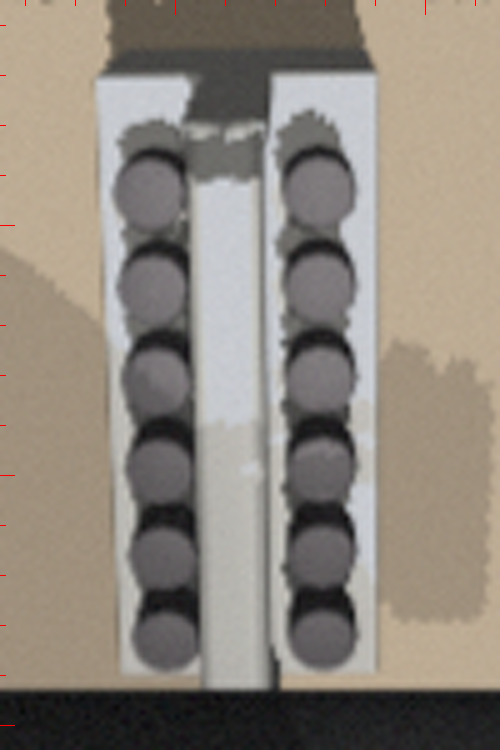

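```bash
python3 - <<'E'
from h import *
np.set_printoptions(precision=4,suppress=True)
T=np.load('T1.npy')
W=lambda p,z:atz('wrist',(265+p[0]/5,155+p[1]/5),z,T)
a,b=W((226,123),.126),W((237,690),.126)
d=(b-a)/np.linalg.norm(b-a); print(a,b,np.degrees(np.arctan2(d[1],d[0])),'centre',a+.075*d)
for p in [(97,75),(378,73),(378,672),(122,672)]: print(W(p,.066),W(p,.08))
E
```

```text
[0.4188 0.2608 0.126 ] [0.5269 0.23   0.126 ] -15.92909219138278 centre [0.491  0.2402 0.126 ]
[0.4093 0.2317 0.066 ] [0.4081 0.234  0.08  ]
[0.4261 0.2904 0.066 ] [0.4242 0.2901 0.08  ]
[0.5654 0.2515 0.066 ] [0.5574 0.253  0.08  ]
[0.548  0.1923 0.066 ] [0.5407 0.1963 0.08  ]
```

>>> play_rows(
  increments=[
    [[0,0,-0.5,2.3,0],[0,0,-0.5,2.3,0],[0,3,0,0,0],[0,3,0,0,0],[0,2.5,0,0,0],[0,2,0,0,0],[0,0,0,0,0],[0,0,0,0,0]],
  ],
)

```text
time_s: 1.87
ee_pos: [0.4868, 0.2461, 0.1003]
eef_rot: [-2.511, 1.569, -2.793]
force: [1.0, 0.6, -0.5]
grip_width: 0.0937
```

>>> play_rows(
  increments=[
    [[255,0,0,0,0],[255,0,0,0,0],[255,0,0,0,0],[255,0,0,0,0],[255,0,0,0,0],[255,0,0,0,0],[255,0,0,0,0],[255,0,0,0,0],[255,0,0,0,0]],
  ],
)

```text
time_s: 2.62
ee_pos: [0.4875, 0.2456, 0.1004]
eef_rot: [-2.792, 1.571, -3.074]
force: [-0.7, 0.1, -0.2]
grip_width: 0.0373
```

>>> play_rows(
  increments=[
    [[255,0,-0.3,0.4,0],[255,0,0,0,0],[255,0,0,0,0],[255,0,0,0,0],[255,0,0,0,0],[255,0,0,0,0],[255,0,0,0,0]],
  ],
)

```text
time_s: 3.2
ee_pos: [0.4904, 0.2415, 0.1003]
eef_rot: [-2.089, 1.571, -2.372]
force: [1.4, -0.4, -1.3]
grip_width: 0.0142
```

>>> play_rows(
  increments=[
    [[255,-1,0,0,0],[255,-3,0,0,0],[255,-4,0,0,0],[255,-4,0,0,0],[255,-4,0,0,0],[255,-3,0,0,0],[255,-1,0,0,0],[255,0,0,0,0],[255,0,0,0,0]],
  ],
)

```text
time_s: 3.95
ee_pos: [0.4901, 0.2415, 0.2988]
eef_rot: [-2.473, 1.569, -2.756]
force: [-0.5, -0.5, -4.0]
grip_width: 0.0134
```

```bash
python3 - <<'E'
from h import *
np.set_printoptions(precision=4,suppress=True)
T=toolT(); print(T); o=ctrl.get_obs(); print(o['force'],o['moment'],o['grip_width'])
cv2.imwrite('pics/s2.png',ctrl.camera('side')[:,:,::-1])
crop('pics/s2.png','pics/s2c.png',190,140,390,340,4)
g=np.array([.567,.071])-.04*np.array([.13,.991])
d=g-T[:2,3]; print(g,d@T[:2,1]*100,d@T[:2,2]*100)
E
```

```text
[[-0.0017  0.2786  0.9604  0.4901]
 [-0.0007  0.9604 -0.2786  0.2415]
 [-1.     -0.0012 -0.0015  0.2988]
 [ 0.      0.      0.      1.    ]]
[-0.4795 -0.5074 -3.9995] [-0.0197  0.0227 -0.0256] 0.013430860818329612
[0.5618 0.0314] -18.18084351307607 12.738585834761334
```

View pics/s2c.png

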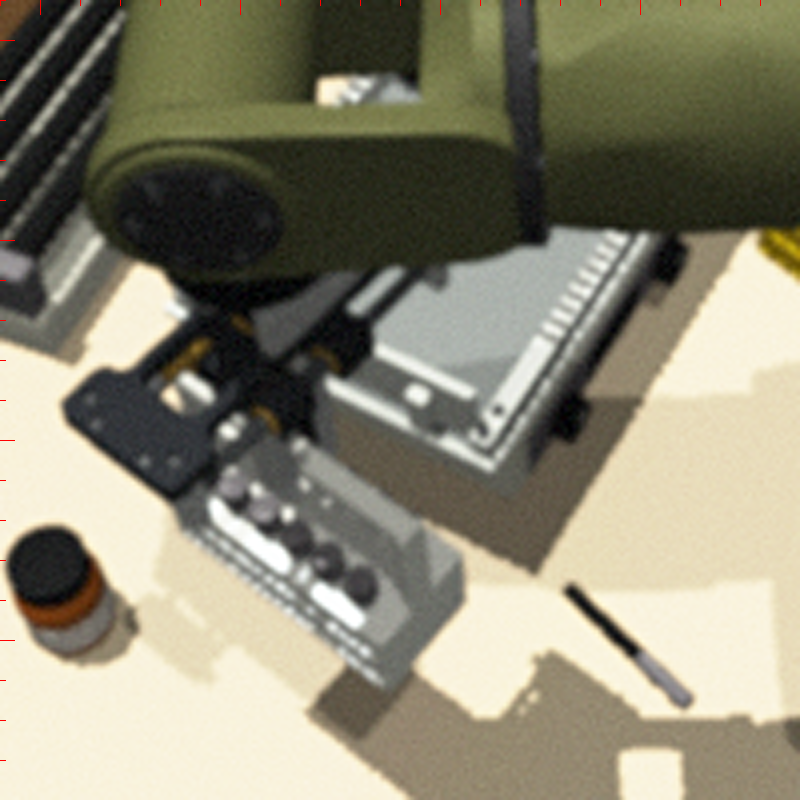

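The rack is held level, with 4 N of force and a 13.4 mm opening. Next I'll carry it over the tray.

>>> play_rows(
  increments=[
    [[255,0,-1.3,0.9,0],[255,0,-2.6,1.8,0],[255,0,-2.6,1.8,0],[255,0,-2.6,1.8,0],[255,0,-2.6,1.8,0],[255,0,-2.6,1.8,0],[255,0,-2.6,1.8,0],[255,0,-1.3,0.9,0],[255,0,0,0,-4.3],[255,0,0,0,-4.3],[255,0,0,0,0],[255,0,0,0,0]],
  ],
)

```text
time_s: 5.0
ee_pos: [0.5604, 0.0317, 0.2986]
eef_rot: [-3.026, 1.568, 3.123]
force: [0.1, -0.4, -3.1]
grip_width: 0.0136
```

```bash
python3 - <<'E'
from h import *
np.set_printoptions(precision=4,suppress=True)
T=toolT(); print(T); np.save('T3.npy',T)
for n in ['side','top','wrist']: cv2.imwrite(f'pics/{n}3.png',ctrl.camera(n)[:,:,::-1])
g=np.array([.567,.071])-.04*np.array([.13,.991])
d=g-T[:2,3]; print(g,d@T[:2,1]*100,d@T[:2,2]*100)
crop('pics/side3.png','pics/side3c.png',220,110,400,260,4)
E
```

```text
[[-0.0031  0.1342  0.991   0.5604]
 [ 0.0001  0.991  -0.1342  0.0317]
 [-1.     -0.0004 -0.0031  0.2986]
 [ 0.      0.      0.      1.    ]]
[0.5618 0.0314] -0.013640668068720616 0.14606539840645483
```

View pics/wrist3.png

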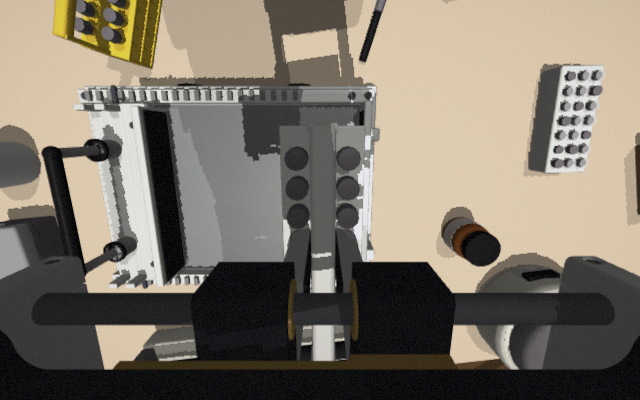

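View pics/side3c.png

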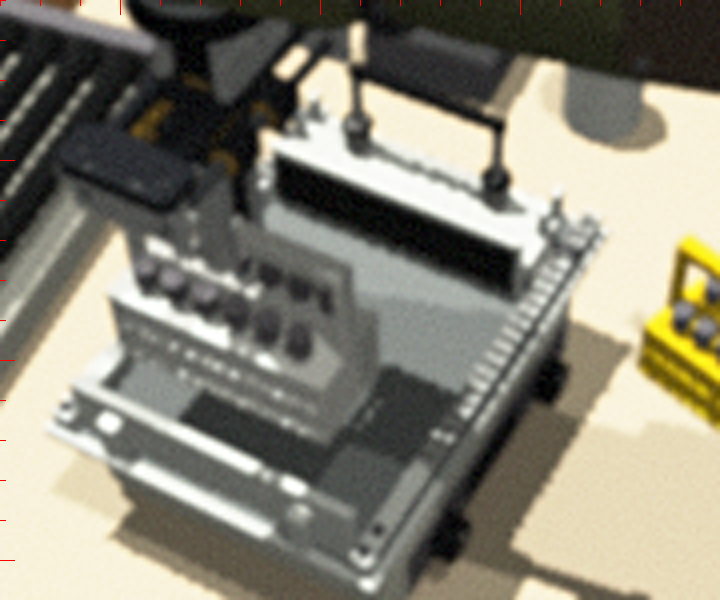

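```bash
python3 - <<'E'
from h import *
crop('pics/wrist3.png','pics/wrist3c.png',270,75,400,265,4)
crop('pics/wrist3.png','pics/wrist3d.png',70,75,270,295,3)
T=np.load('T3.npy')
# predicted inner fence edge foot/top in wrist crop
s=np.array([.567,.071]); ux=np.array([.991,-.13]); uy=np.array([.13,.991])
for z in (.118,.166):
    P=[np.r_[s+ux*x,z] for x in (-.1,0)]; print(z,((proj('wrist',P,T)-[270,75])*4).round())
P=[np.r_[s-.2206*uy+ux*x,.178] for x in (-.098,.098)]; print(((proj('wrist',P,T)-[70,75])*3).round())
E
```

```text
0.118 [[348. 128.]
 [341. 464.]]
0.166 [[370. 112.]
 [359. 497.]]
[[203.  90.]
 [283. 635.]]
```

View pics/wrist3c.png

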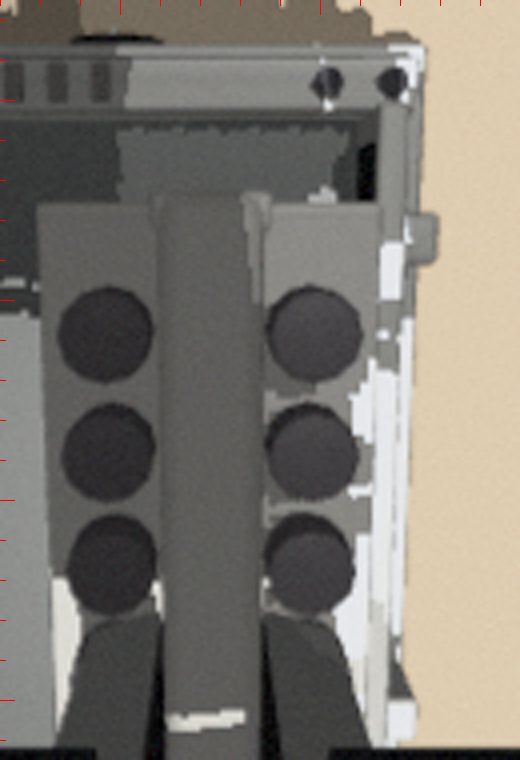

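View pics/wrist3d.png

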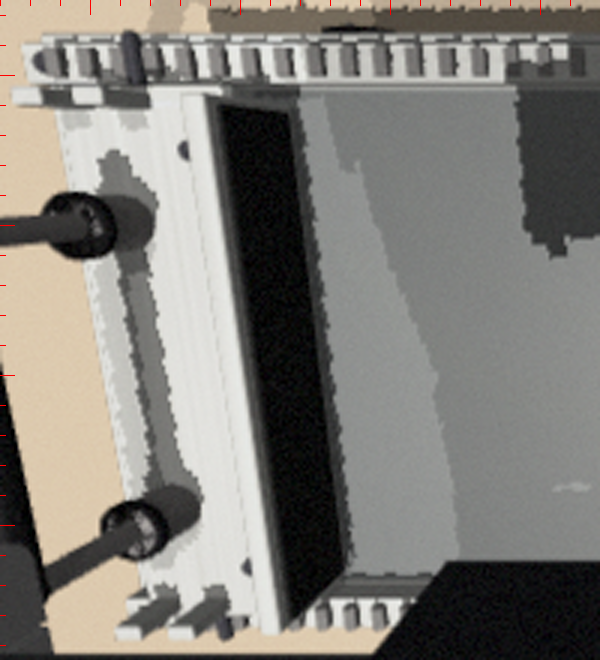

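>>> play_rows(
  increments=[
    [[255,1,0.3,0.15,0],[255,2,0,0,0],[255,2,0,0,0],[255,1.5,0,0,0],[255,0.8,0,0,0],[255,0.3,0,0,0],[255,0,0,0,0],[255,0,0,0,0],[255,0,0,0,0]],
  ],
)

```text
time_s: 5.9
ee_pos: [0.563, 0.0345, 0.2254]
eef_rot: [0.148, 1.569, 0.016]
force: [-0.8, -0.8, -4.3]
grip_width: 0.0135
```

>>> play_rows(
  increments=[
    [[255,0.2,0,0,0],[255,0.1,0,0,0],[255,0.1,0,0,0],[255,0,0,0,0],[255,0,0,0,0]],
  ],
)

```text
time_s: 6.32
ee_pos: [0.5626, 0.0344, 0.2204]
eef_rot: [-3.018, 1.571, 3.132]
force: [-0.3, 0.4, -4.2]
grip_width: 0.0136
```

>>> play_rows(
  increments=[
    [[255,0.1,0,0,0],[255,0.1,0,0,0],[255,0,0,0,0],[255,0,0,0,0]],
  ],
)

```text
time_s: 6.65
ee_pos: [0.5626, 0.0344, 0.2184]
eef_rot: [-2.962, 1.571, -3.094]
force: [0.1, -0.1, -4.2]
grip_width: 0.0135
```

>>> play_rows(
  increments=[
    [[255,0.1,0,0,0],[255,0.1,0,0,0],[255,0,0,0,0],[255,0,0,0,0]],
  ],
)

```text
time_s: 6.98
ee_pos: [0.5627, 0.0342, 0.2182]
eef_rot: [-0.139, 1.569, -0.272]
force: [-7.3, -1.8, 11.7]
grip_width: 0.0133
```

Touched down at 0.2182, as expected. While still holding the rack, I'll ease it up to the fence.

>>> play_rows(
  increments=[
    [[255,-0.15,0,0,0],[255,0,0.2,0,0],[255,0,0.1,0,0],[255,0,0.1,0,0],[255,0,0,0,0],[255,0,0,0,0]],
  ],
)

```text
time_s: 7.48
ee_pos: [0.5636, 0.0382, 0.2185]
eef_rot: [-0.348, 1.569, -0.48]
force: [0.3, -4.4, 4.9]
grip_width: 0.0139
```

>>> play_rows(
  increments=[
    [[255,0,0.1,0,0],[255,0,0.1,0,0],[255,0,0,0,0],[255,0,0,0,0]],
  ],
)

```text
time_s: 7.82
ee_pos: [0.5638, 0.0396, 0.2188]
eef_rot: [-0.748, 1.569, -0.88]
force: [-1.0, -7.2, 9.0]
grip_width: 0.0136
```

>>> play_rows(
  increments=[
    [[255,-0.05,0,0,0],[255,0,0.1,0,0],[255,0,0,0,0],[255,0,0,0,0]],
  ],
)

```text
time_s: 8.15
ee_pos: [0.5635, 0.0416, 0.2183]
eef_rot: [2.55, 1.57, 2.418]
force: [-1.2, -1.5, 1.6]
grip_width: 0.0137
```

```bash
python3 - <<'E'
from h import *
cv2.imwrite('pics/side4.png',ctrl.camera('side')[:,:,::-1]);cv2.imwrite('pics/wrist4.png',ctrl.camera('wrist')[:,:,::-1])
crop('pics/side4.png','pics/side4c.png',220,140,340,260,6)
crop('pics/wrist4.png','pics/wrist4c.png',240,75,400,265,4)
E
```

```text
(no output)
```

View pics/side4c.png

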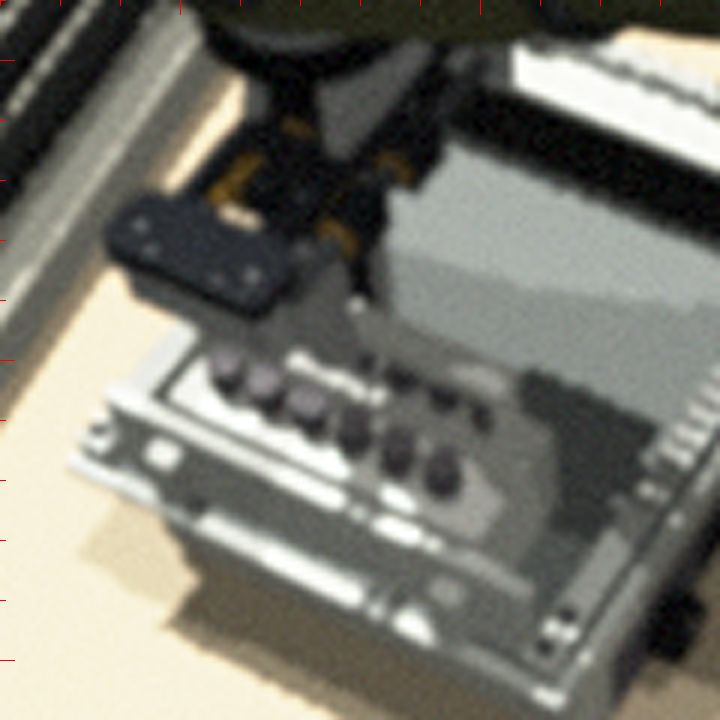

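View pics/wrist4c.png

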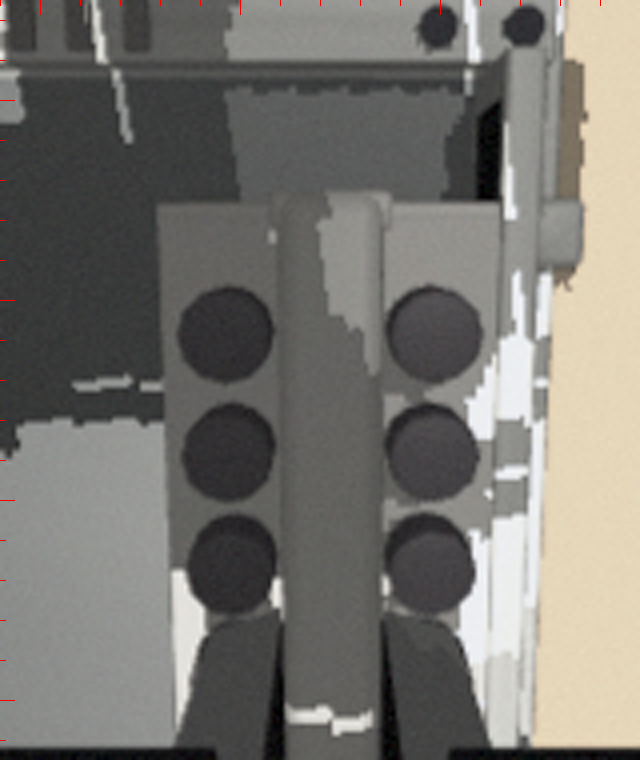

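>>> play_rows(
  increments=[
    [[255,0,0.1,0,0],[255,0,0.1,0,0],[255,0,0,0,0],[255,0,0,0,0]],
  ],
)

```text
time_s: 8.58
ee_pos: [0.5637, 0.0428, 0.2186]
eef_rot: [-1.784, 1.57, -1.917]
force: [-3.7, -5.2, 4.5]
grip_width: 0.0135
```

>>> play_rows(
  increments=[
    [[255,-0.05,0.15,0,0],[255,0,0,0,0],[255,0,0,0,0]],
  ],
)

```text
time_s: 8.83
ee_pos: [0.5638, 0.0437, 0.219]
eef_rot: [-1.755, 1.568, -1.888]
force: [-4.5, -8.2, 2.7]
grip_width: 0.0135
```

>>> play_rows(
  increments=[
    [[255,0,0.15,0,0],[255,0,0,0,0],[255,0,0,0,0]],
  ],
)

```text
time_s: 9.08
ee_pos: [0.5639, 0.0446, 0.2193]
eef_rot: [-1.652, 1.567, -1.785]
force: [-5.8, -12.0, 6.5]
grip_width: 0.0137
```

Force in y is building, so the rack is at the fence. I'll relax the push and let go.

>>> play_rows(
  increments=[
    [[255,0.05,-0.25,0,0],[255,0.05,0,0,0],[255,0,0,0,0],[255,0,0,0,0]],
  ],
)

```text
time_s: 9.42
ee_pos: [0.5639, 0.043, 0.2186]
eef_rot: [-1.269, 1.569, -1.401]
force: [-6.0, -7.5, 7.8]
grip_width: 0.0138
```

>>> play_rows(
  increments=[
    [[170,0,0,0,0],[170,0,0,0,0],[150,0,0,0,0],[150,0,0,0,0],[150,0,0,0,0],[150,0,0,0,0]],
  ],
)

```text
time_s: 9.92
ee_pos: [0.5639, 0.044, 0.2179]
eef_rot: [2.006, 1.571, 1.874]
force: [-0.9, -0.8, -0.5]
grip_width: 0.0391
```

>>> play_rows(
  increments=[
    [[150,-2,0,0,0],[120,-3,0,0,0],[120,-3,0,0,0],[120,-1,-1,0,0],[120,0,-3,0,0],[120,0,-4,0,0],[120,0,-4,0,0],[120,0,-3,-2,0],[120,0,-1,-2,0],[120,0,0,-2,0],[120,0,0,0,0],[120,0,0,0,0]],
  ],
)

```text
time_s: 10.92
ee_pos: [0.4831, -0.1071, 0.3082]
eef_rot: [-0.077, 1.57, -0.21]
force: [-0.6, 1.2, -0.1]
grip_width: 0.0499
```

```bash
python3 - <<'E'
from h import *
np.set_printoptions(precision=4,suppress=True)
T=toolT(); print(T); np.save('T5.npy',T)
for n in ['wrist','side']: cv2.imwrite(f'pics/{n}5.png',ctrl.camera(n)[:,:,::-1])
crop('pics/side5.png','pics/side5c.png',220,110,390,260,4)
E
```

```text
[[ 0.0009  0.1326  0.9912  0.4831]
 [-0.0002  0.9912 -0.1326 -0.1071]
 [-1.     -0.0001  0.0009  0.3082]
 [ 0.      0.      0.      1.    ]]
```

View pics/wrist5.png

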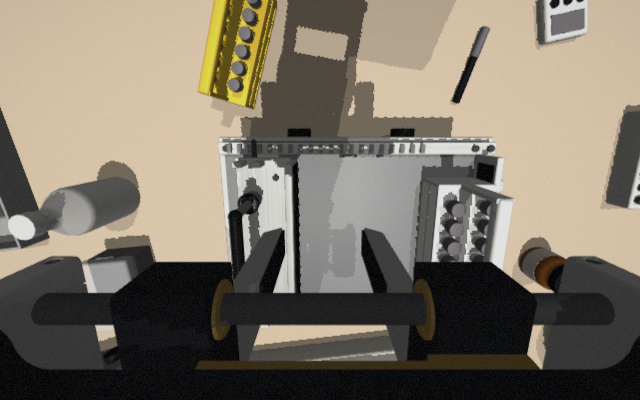

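View pics/side5c.png

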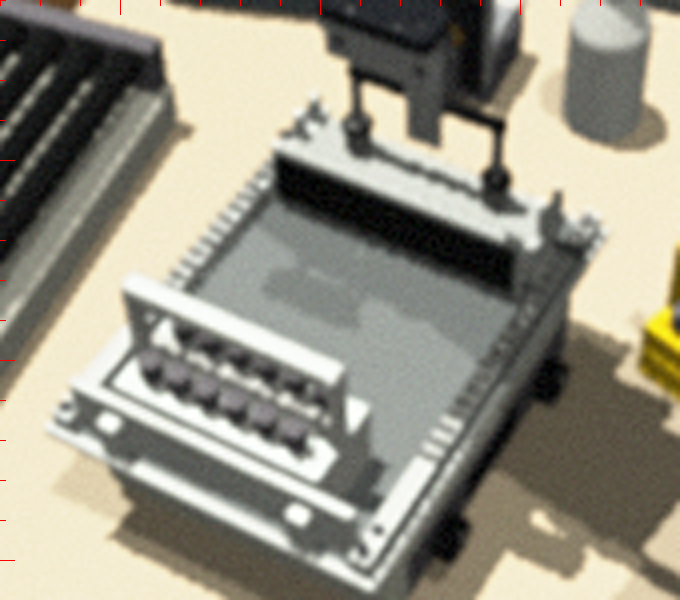

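```bash
python3 - <<'E'
from h import *
np.set_printoptions(precision=4,suppress=True)
T=np.load('T5.npy'); crop('pics/wrist5.png','pics/wrist5c.png',190,120,310,280,4)
uy=np.array([.1326,.9912]);ux=np.array([.9912,-.1326])
a=atz('wrist',(236,213),.228,T); print(a)
g=np.array([.529,-.1955]); print((a[:2]-g)@uy,(a[:2]-g)@ux)
d=g-T[:2,3]; print(d@T[:2,1]*100,d@T[:2,2]*100)
E
```

```text
[ 0.475  -0.1871  0.228 ]
0.001156638921505487 -0.05461798055822035
-8.150393105863577 5.725745071985602
```

View pics/wrist5c.png

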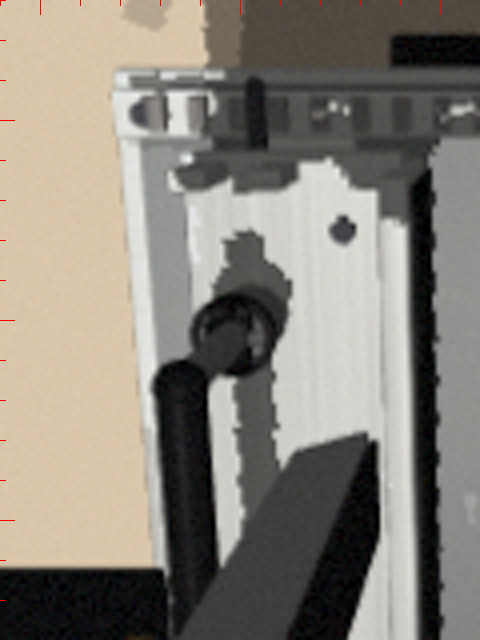

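>>> play_rows(
  increments=[
    [[120,0,-2.7,1.9,0],[120,0,-2.7,1.9,0],[120,0,-2.7,1.9,0],[120,0,0,0,0],[120,0,0,0,0]],
  ],
)

```text
time_s: 11.43
ee_pos: [0.5298, -0.1954, 0.3064]
eef_rot: [2.825, 1.568, 2.692]
force: [0.1, 0.6, -0.2]
grip_width: 0.0496
```

```bash
python3 - <<'E'
from h import *
np.set_printoptions(precision=4,suppress=True)
T=toolT(); print(T[:3,3]); g=np.array([.529,-.1955]);d=g-T[:2,3]; print(d@T[:2,1]*100,d@T[:2,2]*100)
E
```

```text
[ 0.5298 -0.1954  0.3064]
-0.023513272084267758 -0.08181529798844622
```

>>> play_rows(
  increments=[
    [[120,2,0,0,0],[120,2.5,0,0,0],[120,2.5,0,0,0],[120,2,0,0,0],[120,0.7,0,0,0],[120,0,0,0,0],[255,0,0,0,0],[255,0,0,0,0],[255,0,0,0,0],[255,0,0,0,0],[255,0,0,0,0],[255,0,0,0,0]],
  ],
)

```text
time_s: 12.43
ee_pos: [0.5292, -0.1947, 0.2113]
eef_rot: [-0.285, 1.57, -0.417]
force: [-0.6, -0.9, 0.6]
grip_width: 0.0134
```

>>> play_rows(
  increments=[
    [[255,0,0,0,0],[255,0,0,0,0],[255,0,0,0,0]],
  ],
  newtons=40,
)

```text
time_s: 12.68
ee_pos: [0.5292, -0.1947, 0.2112]
eef_rot: [-0.304, 1.57, -0.436]
force: [-0.2, -0.5, 2.7]
grip_width: 0.0109
```

>>> play_rows(
  increments=[
    [[255,-0.4,0,0,0],[255,-0.4,0,0,0],[255,-0.3,0,0,0],[255,0,0,0,0],[255,0,0,0,0]],
  ],
)

```text
time_s: 13.1
ee_pos: [0.5291, -0.1947, 0.2218]
eef_rot: [3.039, 1.571, 2.906]
force: [3.3, -2.4, -7.4]
grip_width: 0.0109
```

>>> play_rows(
  increments=[
    [[255,0,0.5,0,0],[255,0,1,0,0],[255,0,1.5,0,0],[255,0,1.5,0,0],[255,0,1.5,0,0],[255,0,1.5,0,0],[255,0,1.5,0,0],[255,0,1.5,0,0],[255,0,1.5,0,0],[255,0,1,0,0],[255,0,0.5,0,0],[255,0,0,0,0]],
  ],
)

```text
time_s: 14.1
ee_pos: [0.5472, -0.0594, 0.2218]
eef_rot: [0.878, 1.57, 0.747]
force: [5.4, -0.2, -6.3]
grip_width: 0.0109
```

>>> play_rows(
  increments=[
    [[255,0,0.5,0.1,0],[255,0,0.5,0,0],[255,0,0.3,0,0],[255,0,0,0,0],[255,0,0,0,0]],
  ],
)

```text
time_s: 14.52
ee_pos: [0.5491, -0.0474, 0.2215]
eef_rot: [2.837, 1.569, 2.705]
force: [-5.6, 1.7, -7.8]
grip_width: 0.011
```

```bash
python3 - <<'E'
from h import *
for n in ['wrist','side']: cv2.imwrite(f'pics/{n}6.png',ctrl.camera(n)[:,:,::-1])
crop('pics/side6.png','pics/side6c.png',220,120,370,260,5)
crop('pics/wrist6.png','pics/wrist6c.png',200,80,440,270,3)
E
```

```text
(no output)
```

View pics/side6c.png

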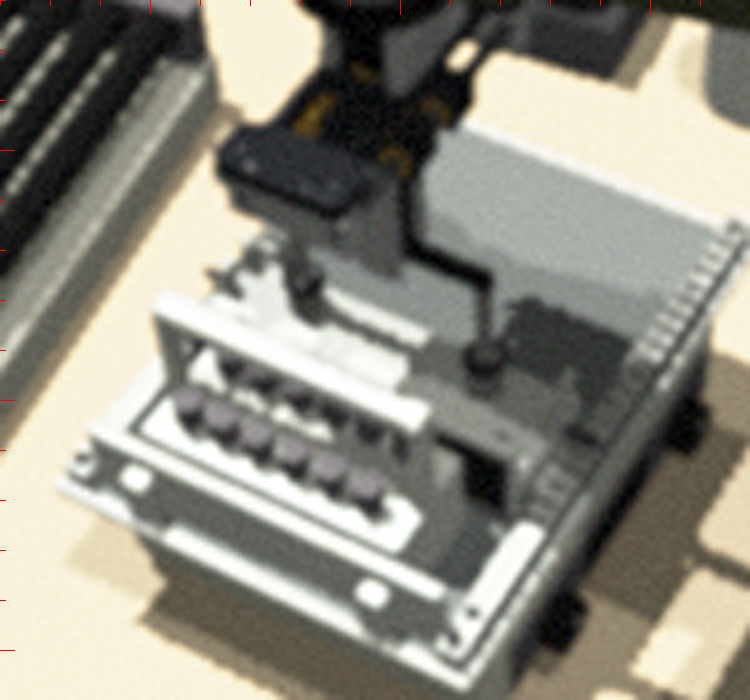

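View pics/wrist6c.png

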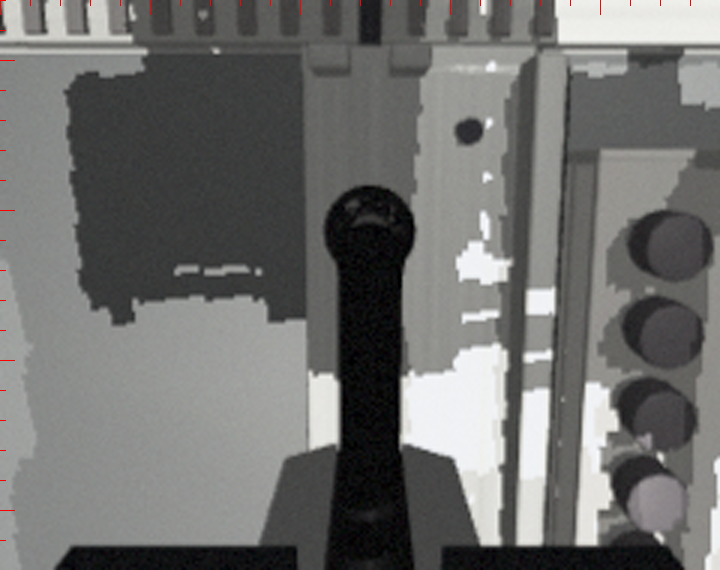

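>>> play_rows(
  increments=[
    [[255,0,0.3,-0.05,0],[255,0,0.2,0,0],[255,0,0.1,0,0],[255,0,0,0,0],[255,0,0,0,0]],
  ],
)

```text
time_s: 15.03
ee_pos: [0.5498, -0.0417, 0.2219]
eef_rot: [2.342, 1.57, 2.21]
force: [-4.4, 1.7, -7.5]
grip_width: 0.0108
```

>>> play_rows(
  increments=[
    [[255,0,0.1,0,0],[255,0,0.1,0,0],[255,0,0,0,0],[255,0,0,0,0]],
  ],
)

```text
time_s: 15.37
ee_pos: [0.5501, -0.04, 0.2219]
eef_rot: [3.089, 1.57, 2.957]
force: [-6.2, 0.4, -7.9]
grip_width: 0.0108
```

>>> play_rows(
  increments=[
    [[255,0,0.1,0,0],[255,0,0,0,0],[255,0,0,0,0]],
  ],
)

```text
time_s: 15.62
ee_pos: [0.5502, -0.0395, 0.2219]
eef_rot: [-2.147, 1.57, -2.279]
force: [-4.9, -2.0, -7.9]
grip_width: 0.011
```

>>> play_rows(
  increments=[
    [[255,0,0.1,0,0],[255,0,0,0,0],[255,0,0,0,0]],
  ],
)

```text
time_s: 15.87
ee_pos: [0.5502, -0.0391, 0.2219]
eef_rot: [-1.797, 1.569, -1.93]
force: [-6.5, -5.3, -7.1]
grip_width: 0.0111
```

Contact came at 157 mm of travel, as predicted. I'll ease back 1 mm and lower the bar into its notch.

>>> play_rows(
  increments=[
    [[255,0,-0.15,-0.05,0],[255,0,0,0,0],[255,0.3,0,0,0],[255,0.3,0,0,0],[255,0.2,0,0,0],[255,0,0,0,0],[255,0,0,0,0]],
  ],
)

```text
time_s: 16.45
ee_pos: [0.55, -0.0395, 0.2139]
eef_rot: [-0.09, 1.57, -0.223]
force: [1.2, -1.7, -6.3]
grip_width: 0.0112
```

>>> play_rows(
  increments=[
    [[255,0.2,0,0,0],[255,0.1,0,0,0],[255,0,0,0,0],[160,0,0,0,0],[160,0,0,0,0],[160,0,0,0,0],[160,0,0,0,0],[160,0,0,0,0],[160,0,0,0,0],[160,0,0,0,0]],
  ],
)

```text
time_s: 17.28
ee_pos: [0.5498, -0.0395, 0.211]
eef_rot: [0.133, 1.571, 0.0]
force: [0.5, -0.1, 0.2]
grip_width: 0.0349
```

>>> play_rows(
  increments=[
    [[160,-1,0,0,0],[160,-3,0,0,0],[160,-4,0,0,0],[160,-3,0,0,0],[160,-1,-2,0,0],[160,0,-3,-1,0],[160,0,-3,-1,0],[160,0,-3,-1,0],[160,0,-2,-1,0],[160,0,0,-1,0],[160,0,0,0,0],[160,0,0,0,0]],
  ],
)

```text
time_s: 18.28
ee_pos: [0.4831, -0.1617, 0.3318]
eef_rot: [-0.165, 1.57, -0.297]
force: [0.3, 1.0, 0.3]
grip_width: 0.0353
```

```bash
python3 - <<'E'
from h import *
np.set_printoptions(precision=4,suppress=True)
T=toolT(); print(T[:3,3]); np.save('T7.npy',T)
for n in ['wrist','side','top']: cv2.imwrite(f'pics/{n}7.png',ctrl.camera(n)[:,:,::-1])
crop('pics/side7.png','pics/side7c.png',220,120,370,260,5)
E
```

```text
[ 0.4831 -0.1617  0.3318]
```

View pics/side7c.png

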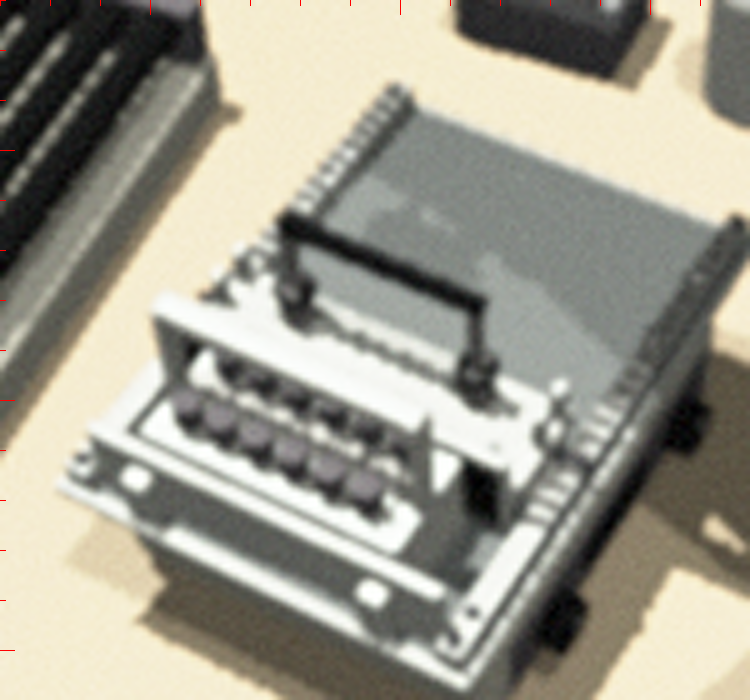

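View pics/wrist7.png

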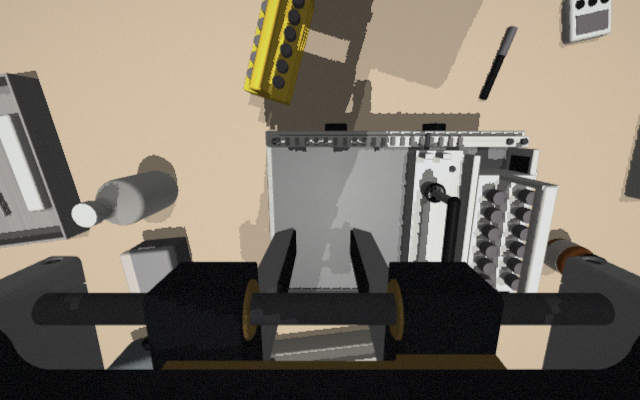

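View pics/side7.png

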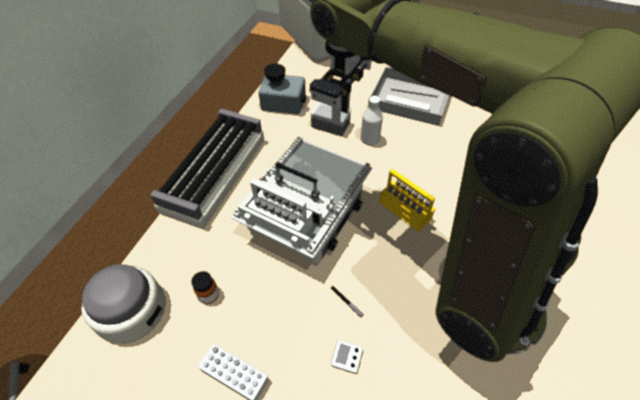

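```bash
python3 - <<'E'
from h import *
np.set_printoptions(precision=4,suppress=True)
u=np.array([.1305,.9914])
for z in (.228,.234,.242):
    a,b=[atz('side',(225-5+p[0]/5,120+p[1]/5),z) for p in [(288,222),(480,302)]]
    m=(a+b)/2; print(z,m,(m[:2]-[.5292,-.1947])@u,np.linalg.norm(a-b))
# predicted bar ends, down vs 10 mm up
for z in (.228,.238):
    P=[np.r_[.5498+.9914*s,-.0395-.1305*s,z] for s in (-.05,.05)]; print(z,((proj('side',P)-[220,120])*5).round())
crop('pics/wrist7.png','pics/wrist7c.png',395,120,565,290,4)
E
```

```text
0.228 [ 0.5525 -0.0402  0.228 ] 0.156208895011189 0.11134388008271967
0.234 [ 0.55   -0.0355  0.234 ] 0.16059538919693805 0.11050440220251806
0.242 [ 0.5468 -0.0291  0.242 ] 0.16644404811127017 0.10938509836224934
0.228 [[474. 301.]
 [302. 228.]]
0.238 [[474. 287.]
 [300. 214.]]
```

View pics/wrist7c.png

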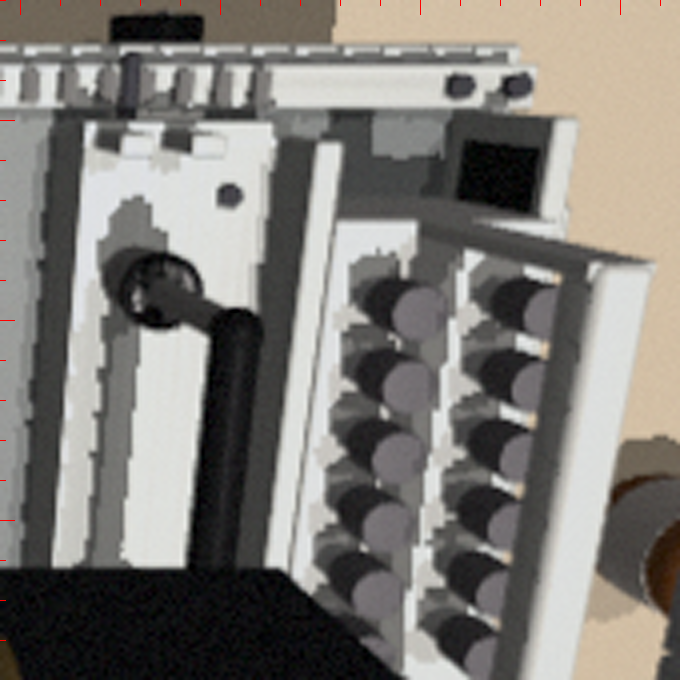

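The bar is down in a notch after 156 mm of travel, so the carriage is at 0.180. The rack stands snug between the clamp face and the fence, and the arm is clear.

```bash
python3 -c "
from station import ctrl
print(ctrl.get_obs()['time_s'], ctrl.hand_in())"
```

```text
the job is handed in; nothing more can be done
18.4333 None
```

The white handled rack is clamped on the shaker tray and the job is handed in at 18.4 s of the 58 s allowed. I set it down on the tray, eased it to the fence and let go. I then raised the release bar about 11 mm, slid the clamp until it touched the rack, backed off about 1 mm and lowered the bar before letting it go.

**Last checks:**
- **Clamp:** the side camera puts the bar 156 mm from its start. The start notch was read as 0.024, so the carriage is at 0.180.
- **Bar:** the camera matches its fully-down height of 228 mm.
- **Rack:** it stands upright, with no visible gap to the clamp in the wrist picture.
- **Other things:** the bystanders checked by eye in the last pictures (microrack, jar, timer, marker, wash bottle, yellow rack) look unmoved. The tip box is partly hidden by the arm in the last side picture, so I did not check it separately.
- **Forces:** every reading taken at the end of a move stayed under about 15 N. Peaks within a move were not read.

**One disagreement:** the fence read about 3 mm further out in the wrist camera than in the top and side views. Touching the fence fitted the wrist reading.

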